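Swap the dosing cartridge in a push-push bay

TASK

Change the cartridge in the laundry dosing unit: press the empty grey-capped cartridge down until its push-push catch lets go and it pops up by itself, then lift it out and put it in the orange crate. Then slide the full blue-capped cartridge into the slot and press it fully home so that the catch holds it down when you let go. Press gently, feeling for the end stop and never forcing it, and leave the bottle, the tub and the brush where they are.

Things in the scene. Friction and masses are not known exactly. Their poses are not given: they have to be found in the camera images.
- bay: The white dosing unit, a fixed block 160 x 180 x 90 mm (its x, y, z), grey control panel on its -x face; origin at the centre of its underside. The hidden catch depth differs by 11 mm from unit to unit: press till the end stop is felt, then let go. Pressed slowly (15 mm/s) it takes 4 to 14 N before the stop, more if fast; 16 to 22 N shows the stop; over 28 N between cartridge and unit breaks it.
- slot (a point): Centre of the mouth of the cartridge slot, in the plane of the unit's top, 90 mm above the table, inside a flat blue frame. The slot goes straight down; 30.5 mm wide along its x, 66.5 mm along its y, with a 5 mm lead-in chamfer. Its axes are the unit's. Pawls in it grip the cartridge while the carriage is more than about 5 mm down: a held cartridge cannot be pulled out.
- carriage (a joint): How far the sprung carriage in the slot is pushed down (m), 0 = up. The cartridge standing on it has its top 70 mm above the unit's top at 0 and sinks with it. Push-push catch: pressed past its trip point and let go, it stays held at 12 to 23 mm; pressed past it again and let go, it comes up to 0. The trip point lies 12 mm below the held height (24 to 35 mm), the firm end stop 2.5 mm lower still.
- spent_mid (a point): Centre of the empty cartridge, a white upright slab with a grey top part (35 mm high), 28 x 64 x 115 mm (its x, y, z), 0.10 to 0.16 kg; this point is half-way up, 57.5 mm below its top. At the start it stands in the slot held down by the catch, its top 47 to 58 mm above the unit. x is its thin side, z points up.
- fresh_mid (a point): Centre of the full cartridge, the same shape and size (28 x 64 x 115 mm, point half-way up) with a blue top part, 0.2 to 0.3 kg, standing upright on the table. Its bottom 4 mm are stepped in by 2.5 to 3 mm a side. x is its thin side, z points up. Either way round fits the slot, with its z up and its x along the slot's x.
- crate: Open orange crate for empties, 160 x 150 x 60 mm outside (its x, y, z), walls and floor 5 mm thick, fixed on the table; origin at the centre of its underside.
- softener: Bystander: green bottle 66 mm across, 200 mm high, standing; origin at the centre of its underside.
- tub: Bystander: white tub 90 mm across, 110 mm high, standing; origin at the centre of its underside.
- brush: Bystander: brush lying on the table; origin near its middle.

How it is judged:
On the way, in this order (a step that is already met when the one before it is completed fails the run):
1. the empty cartridge has popped up in the slot, the carriage right up (value of joint carriage below 0.004 m and horizontal distance between spent_mid and slot below 0.006 m and z of spent_mid in the frame of slot below 0.02 m), for 0.2 s.
2. the empty cartridge is in the crate, let go (x of spent_mid in the frame of crate between -0.08 and 0.08 m and y of spent_mid in the frame of crate between -0.075 and 0.075 m and height (world z) of spent_mid below 0.075 m and contact force between spent and the fingers below 0.1 N and linear speed of spent below 0.05 m/s), for 0.2 s.
At the end, for the whole second after the job is handed in: The full cartridge stands upright in the slot (within 6 mm and 0.08 rad) with the carriage held down by the catch (carriage 10 to 25 mm, cartridge standing on it), at rest; the empty cartridge lies or stands at rest in the crate (centre within the crate's sides and below 75 mm); everything let go (x of spent_mid in the frame of crate between -0.08 and 0.08 m and y of spent_mid in the frame of crate between -0.075 and 0.075 m and height (world z) of spent_mid below 0.075 m and value of joint carriage between 0.01 and 0.025 m and horizontal distance between fresh_mid and slot below 0.006 m and angle between fresh_mid's own z axis and vertical below 0.08 rad and z of fresh_mid in the frame of slot between -0.013 and 0.004 m and linear speed of each of fresh, spent below 0.01 m/s); the robot touches nothing.
It fails at once if more than 28 N between a cartridge and the dosing unit (contact force between any of spent, fresh and bay above 28 N).
It fails at once if bottle, tub or brush moved more than 30 mm (distance of any of softener, tub, brush from where it was at the start of the episode above 0.03 m).
It also fails if it takes over 72 s, if anything falls off the work surface, if the arm or the gripper's body presses on something with over 40 N, if the wrist force passes 120 N, or if a joint passes its speed limit or range.

ROBOT

A 6-joint arm with a two-finger parallel gripper is mounted at the origin on the work surface. World frame = base frame: x ahead of the robot, y to its left, z up, the work surface at z = 0. Lengths are in m, angles in rad, forces in N, time in s.
With the tool pointing down it reaches from about 0.4 to 0.825 m from the base axis. Payload 7 kg.
Tool frame: the origin (TCP) lies midway between the tips of the shut fingers; the grasp point (between the pads) lies arm.hold_point_z behind it (arm.hold_point_z is the distance from the TCP to the grasp point, in m); z points along the fingers, y is the line along which they close (so a half turn about z gives the same grasp; the last joint's range is limited). The gripper opens to 88 mm and grips with 3 to 60 N. Pads are 19 mm wide; open, the fingers measure 130 mm over their backs; the gripper's body (78 mm by 193 mm) begins 47 mm behind the grasp point.
Start: joints at [1.413, 0.359, 0.012, 0, -1.224, -0.288], TCP at [0.291, 0.609, 0.227] pointing down, gripper open.
Joint ranges: [-3.07, 3.07], [-1.43, 2.12], [-1.02, 1.25], [-3.03, 1.67], [-3.05, -0], [-3.03, 3.03]. Speed limits (rad/s): [2.39, 2.39, 3.01, 3.14, 3.14, 3.14].

INTERFACE

Orientations are given as [roll, pitch, yaw] about the fixed x, y, z axes, in that order (R = Rz(yaw) Ry(pitch) Rx(roll)).
In Python, from station import arm gives the robot as it stands.
- The arm moves only by the shell command python3 -m crank 'ROWS' [OPENING] [FORCE]. ROWS is JSON, a list that holds one entry, the list of rows, each a list of 4 numbers: the shift along the tool's x, y, z in units of 25 mm (1.0 is 25 mm), then the turn about the tool's z in units of 5 degrees (1.0 is 5 degrees). A call has 1 to 12 rows; each row is the pose to reach, as a shift and turn from the pose commanded when the call began, along the tool's axes at that moment; what a row does not reach only later rows make up. A row lasts 1/8 s, in which the tool goes at most 62.5 mm and 10.7 degrees, less where a joint would pass 70% of its speed; a pose out of reach is approached as far as the arm can. A call with a gripper value outside its range is refused whole. OPENING is the closure, from 0 (fully open) to 1 (shut), set as the call begins (- or left out, the last holds). The fingers move at their own pace and stop on an object; FORCE is the grip in N (left out, the last holds). Time passes only in rows, so rows that repeat a pose let the fingers close. It gives the time, the measured TCP pose, the force, the opening and the grip force at its end, in the units of the state.
- arm.get_state(): the state, without advancing time (a new reading comes with each control period).
- arm.grab_frame(name): name is "side" or "top"; returns (picture, depth): 400x640x3 uint8, red, green, blue; 400x640 float32, m along the optical axis (not along the pixel's ray), 0 where there is no reading.
- arm.get_calibration(name): a dict with "mtx" (3x3 intrinsics, pixels), "R" (3x3) and "t" (3): a world point X has camera coordinates R X + t. Camera axes: x right, y down, z forward; pixel columns grow to the right and rows downward; lengths in m; the calibration is good to about 2 mm. A picture is of the moment at which its call begins. get_calibration takes no time and is no camera call.
- arm.job_done(): hands the job in; it is judged then, once.
Trained networks look in the newest picture that a camera, given by its name, has taken for a name from the list of things; names that differ only in an ending like _2 or _b are one class to them, and where a whole thing is asked for, a point or a joint stands for the part that bears it (a point fixed in the world has none). Each returns a list of dicts, best first, with "score" (0 to 1); they miss things now and then, are a little off and sometimes report something else, mostly with a low value. They report only what shows in the picture. A call takes as long as a camera call.
- arm.recognise(thing, camera): "extent" ([left, top, width, height] in pixels, round what is visible of it).
- arm.trace(thing, camera): "mask" (400x640 bool, what is visible of it) and "extent" ([left, top, width, height] in pixels, round what is visible of it).
The state is a dict: "t": time; "q": joint angles; "qd": joint speeds; "joint_efforts": joint torques, N m; "eef_pos": TCP position; "ee_rot": TCP orientation; "force": force on the tool from outside, world axes, zero at the start; "moment": the same for the moment, N m; "width": finger opening in m; "gripper_force": force on a finger pad.
Only numpy, scipy, OpenCV 4.12 (cv2) and the standard library are available. Lean on these libraries where they do the work, as an engineer would, in place of code of your own. Each camera call takes 0.05 s, during which the arm holds its last target. There are 200 camera calls.

## Working session

There is one attempt and no reset: what is moved stays moved. The work goes in short steps, Python scripts to look and compute and a shell command to move; the robot and the scene stay as the last step left them, time stands still between calls to the robot, and variables do not carry over. Pictures are saved under pics/ and viewed, at most 10 in all, crops included, and the job is handed in when it is done.

```bash
mkdir -p pics; ls
cat > h.py <<'E'
import numpy as np,cv2
from station import arm
def pts(cam,depth,mask):
    c=arm.get_calibration(cam);K=np.array(c["mtx"]);R=np.array(c["R"]);t=np.array(c["t"])
    v,u=np.nonzero(mask&(depth>0));d=depth[v,u]
    P=np.stack([(u-K[0,2])/K[0,0]*d,(v-K[1,2])/K[1,1]*d,d],1)
    return (P-t)@R
E
python3 - <<'E'
from h import *
s=arm.get_state();print(s,arm.hold_point_z)
for c in("top","side"):
    p,d=arm.grab_frame(c);cv2.imwrite(f"pics/{c}0.png",p[:,:,::-1]);np.save(f"{c}d.npy",d)
    for n in("bay","spent_mid","fresh_mid","crate","softener","tub","brush"):
        for r in arm.trace(n,c)[:2]:
            m=r["mask"];P=pts(c,d,m)
            print(c,n,round(r["score"],2),r["extent"],np.percentile(P,[2,50,98],axis=0).round(3).tolist() if len(P) else 0)
            if r["score"]>.5: np.save(f"{c}_{n}.npy",m)
E
```

```text
pics
{'t': 0.0, 'q': array([ 1.41310886e+00,  3.59380244e-01,  1.10362985e-02, -3.52691433e-04,
       -1.22410109e+00, -2.88099049e-01]), 'qd': array([ 1.03030874e-03,  1.03699192e-03, -1.40475442e-04,  2.53160747e-04,
       -2.88661069e-05,  4.17909860e-04]), 'joint_efforts': array([ 1.12059966e-03, -5.82713699e+01,  2.93068725e+01,  6.99735671e+00,
        7.16081529e-03, -1.50202518e-04]), 'eef_pos': array([0.29084912, 0.60856568, 0.22561671]), 'ee_rot': array([ 3.13991769e+00, -1.50607185e-04, -4.45906504e-01]), 'force': array([-0.01811447,  0.02591661, -0.71400996]), 'moment': array([0.03595697, 0.04778332, 0.01555481]), 'gripper_force': 0.0, 'width': 0.08767569888152203} 0.0188
top bay 0.57 [262.3, 168.5, 103.3, 103.0] [[0.444, -0.095, 0.06], [0.527, 0.0, 0.09], [0.622, 0.09, 0.093]]
top spent_mid 0.79 [295.5, 207.0, 34.9, 27.3] [[0.511, -0.031, 0.001], [0.531, -0.001, 0.144], [0.55, 0.027, 0.147]]
top fresh_mid 0.63 [426.1, 261.7, 44.4, 23.3] [[0.401, -0.333, 0.0], [0.428, -0.296, 0.108], [0.45, -0.27, 0.117]]
top crate 0.64 [117.8, 218.4, 87.7, 81.6] [[0.357, 0.257, 0.002],
[... 714 characters left out ...]
18, 0.059]]
side spent_mid 0.6 [295.9, 174.4, 17.0, 38.5] [[0.506, -0.037, 0.087], [0.519, -0.023, 0.128], [0.542, 0.026, 0.145]]
side fresh_mid 0.64 [339.4, 281.2, 43.2, 63.5] [[0.397, -0.336, 0.007], [0.414, -0.311, 0.078], [0.442, -0.28, 0.115]]
side crate 0.74 [176.5, 155.0, 70.5, 54.7] [[0.349, 0.254, 0.001], [0.433, 0.357, 0.028], [0.515, 0.416, 0.058]]
side tub 0.83 [409.0, 222.9, 47.9, 59.7] [[0.611, -0.324, 0.008], [0.629, -0.295, 0.081], [0.683, -0.249, 0.11]]
side brush 0.8 [335.4, 185.6, 70.4, 27.8] [[0.704, -0.1, -0.001], [0.738, 0.004, 0.015], [0.768, 0.087, 0.02]]
side brush 0.17 [296.8, 176.2, 20.4, 36.3] [[0.506, -0.038, 0.085], [0.519, -0.024, 0.126], [0.541, 0.026, 0.145]]
```

Run:
```python
from h import *
def rect(cam,mask,lo,hi):
    d=np.load(cam+"d.npy");P=pts(cam,d,mask);P=P[(P[:,2]>lo)&(P[:,2]<hi)]
    return np.round(cv2.minAreaRect((P[:,:2]*1000).astype(np.float32))[:2]+(cv2.minAreaRect((P[:,:2]*1000).astype(np.float32))[2],),1) if 0 else (cv2.minAreaRect((P[:,:2]*1000).astype(np.float32)),P.mean(0).round(4),len(P))
k=np.ones((7,7),np.uint8)
for n,lo,hi in(("spent_mid",.135,.152),("fresh_mid",.109,.122),("bay",.085,.095),("crate",.055,.065)):
    m=cv2.dilate(np.load(f"top_{n}.npy").astype(np.uint8),k)>0
    print(n,rect("top",m,lo,hi))
a=cv2.imread("pics/top0.png")[110:310,100:500]
cv2.imwrite("pics/top0z.png",cv2.resize(a,(800,400),interpolation=cv2.INTER_CUBIC))
```

```text
spent_mid (((531.1574096679688, -3.1176071166992188), (63.8701171875, 27.925928115844727), 70.48247528076172), array([ 0.5312, -0.0031,  0.1442]), 435)
fresh_mid (((424.95733642578125, -302.2847595214844), (28.292734146118164, 64.26020050048828), 26.95160675048828), array([ 0.4253, -0.3015,  0.1144]), 421)
bay (((530.6629028320312, -2.9889144897460938), (180.3300323486328, 160.2487335205078), 70.42931365966797), array([ 0.5302, -0.0027,  0.0899]), 5705)
crate (((437.63458251953125, 337.28851318359375), (150.60174560546875, 159.96018981933594), 81.8040771484375), array([0.436 , 0.3393, 0.0595]), 734)
```

View pics/top0z.png

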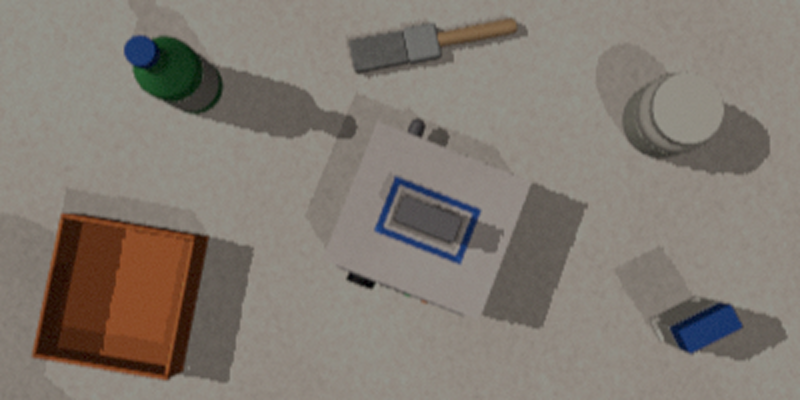

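View pics/side0.png

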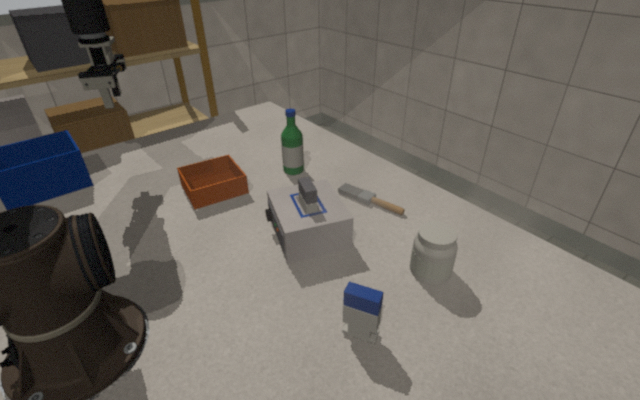

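```bash
cat >> h.py <<'E'
def go(x,y,z,yawdeg,s=None):
    s=s or arm.get_state();p=s["eef_pos"];w=s["ee_rot"][2]
    d=np.array([x,y,z])-p
    X=np.array([np.cos(w),np.sin(w)]);Y=np.array([np.sin(w),-np.cos(w)])
    t=-(yawdeg-np.degrees(w)+180)%360-180 if 0 else -(((yawdeg-np.degrees(w))+180)%360-180)
    print("rows",np.round([d[:2]@X/.025,d[:2]@Y/.025,-d[2]/.025,t/5],3))
E
python3 -c "
from h import *
go(.531,-.003,.185,-109.55)"
```

```text
rows [19.215 17.949  1.664 16.801]
```

```bash
r='[19.2,17.95,1.0,16.8]'; python3 -m crank '[[[19.2,17.95,0.5,16.8],[19.2,17.95,0.5,16.8],[19.2,17.95,0.5,16.8],[19.2,17.95,0.5,16.8],[19.2,17.95,0.5,16.8],[19.2,17.95,0.5,16.8],[19.2,17.95,0.5,16.8],[19.2,17.95,0.5,16.8],[19.2,17.95,0.5,16.8],[19.2,17.95,1.6,16.8],[19.2,17.95,1.6,16.8],[19.2,17.95,1.6,16.8]]]' 1 20; python3 -c "
from h import *
print(arm.get_state()['q'])
go(.531,-.003,.150,-109.55)"
```

```text
t: 2.3
eef_pos: [0.5305, -0.0052, 0.1855]
ee_rot: [3.14, -0.001, -1.916]
force: [0.3, -0.5, -0.2]
width: 0.0007
gripper_force: 0.0
[ 3.60099399e-01  1.54825436e-01 -3.63549484e-01 -4.69692297e-05
 -1.05448690e+00 -7.04810528e-01]
rows [-0.088  0.012  1.418 -0.04 ]
```

```bash
python3 -m crank '[[[-0.08,0,0.5,0],[-0.08,0,1.0,0],[-0.08,0,1.4,0],[-0.08,0,1.4,0],[-0.08,0,1.4,0]]]'; python3 -m crank '[[[0,0,0.07,0],[0,0,0.14,0],[0,0,0.21,0],[0,0,0.28,0],[0,0,0.35,0]]]'
```

```text
t: 2.92
eef_pos: [0.5315, -0.0006, 0.1518]
ee_rot: [-3.141, 0.0, -1.911]
force: [0.3, 0.0, -0.1]
width: 0.0006
gripper_force: 0.0
t: 3.55
eef_pos: [0.532, -0.001, 0.1435]
ee_rot: [-3.14, 0.0, -1.912]
force: [-0.7, -0.5, 6.3]
width: 0.0005
gripper_force: 3.2
```

```bash
python3 -m crank '[[[0,0,0.07,0],[0,0,0.14,0],[0,0,0.21,0],[0,0,0.28,0],[0,0,0.32,0]]]';  python3 -m crank '[[[0,0,0.03,0],[0,0,0.06,0]]]'
```

```text
t: 4.18
eef_pos: [0.5322, -0.001, 0.1358]
ee_rot: [-3.14, 0.001, -1.911]
force: [-1.2, -0.0, 6.3]
width: -0.0
gripper_force: 3.7
t: 4.42
eef_pos: [0.5322, -0.001, 0.1344]
ee_rot: [-3.14, 0.001, -1.911]
force: [-1.8, -0.1, 7.6]
width: 0.0006
gripper_force: 3.8
```

```bash
python3 -m crank '[[[0,0,0.04,0],[0,0,0.08,0]]]';  python3 -m crank '[[[0,0,0.04,0],[0,0,0.06,0]]]'
```

```text
t: 4.68
eef_pos: [0.5322, -0.001, 0.1324]
ee_rot: [-3.14, 0.001, -1.911]
force: [-0.8, 0.1, 7.9]
width: 0.0006
gripper_force: 3.9
t: 4.92
eef_pos: [0.5322, -0.001, 0.1309]
ee_rot: [-3.14, 0.001, -1.911]
force: [-0.9, -0.6, 7.5]
width: 0.0004
gripper_force: 3.9
```

Past nominal trip is near; small steps until the stop is felt.

```bash
python3 -m crank '[[[0,0,0.04,0]]]';  python3 -m crank '[[[0,0,0.03,0]]]';python3 -m crank '[[[0,0,0.02,0]]]'
```

```text
t: 5.05
eef_pos: [0.5323, -0.001, 0.13]
ee_rot: [-3.14, 0.001, -1.911]
force: [-1.2, -0.4, 8.3]
width: 0.0006
gripper_force: 4.1
t: 5.18
eef_pos: [0.5325, -0.001, 0.1295]
ee_rot: [-3.139, 0.001, -1.911]
force: [-0.5, -0.4, 12.8]
width: 0.0006
gripper_force: 6.0
t: 5.3
eef_pos: [0.5328, -0.001, 0.1294]
ee_rot: [-3.138, 0.001, -1.911]
force: [-2.0, 0.0, 14.1]
width: 0.0004
gripper_force: 6.9
```

```bash
python3 -m crank '[[[0,0,0.02,0]]]'; python3 -m crank '[[[0,0,0.02,0]]]'
```

```text
t: 5.42
eef_pos: [0.5329, -0.001, 0.1292]
ee_rot: [-3.138, 0.001, -1.911]
force: [-3.7, 1.2, 17.7]
width: 0.0005
gripper_force: 8.5
t: 5.55
eef_pos: [0.5328, -0.001, 0.129]
ee_rot: [-3.138, 0.001, -1.911]
force: [-5.1, 0.4, 20.0]
width: 0.0005
gripper_force: 10.0
```

```bash
python3 -m crank '[[[0,0,-0.4,0],[0,0,-1.0,0],[0,0,-2.0,0],[0,0,-3,0],[0,0,-3,0],[0,0,-3,0]]]' 0
python3 - <<'E'
from h import *
p,d=arm.grab_frame("top")
c=cv2.imwrite("pics/top1.png",p[:,:,::-1])
p,d=arm.grab_frame("side");cv2.imwrite("pics/s1.png",cv2.resize(p[120:280,220:460,::-1],(720,480)))
for r in arm.trace("spent_mid","side")[:1]:
    print(r["score"],r["extent"],np.percentile(pts("side",d,r["mask"]),[2,50,98],axis=0).round(3))
go(.531,-.003,.128,-109.55)
E
```

```text
t: 6.3
eef_pos: [0.5309, -0.001, 0.2013]
ee_rot: [3.141, 0.0, -1.912]
force: [0.3, -0.2, -0.8]
width: 0.0548
gripper_force: 0.0
0.71 [295.3, 167.9, 21.8, 44.3] [[ 0.505 -0.037  0.084]
 [ 0.518 -0.025  0.134]
 [ 0.545  0.029  0.16 ]]
rows [ 0.07  -0.032  2.911  0.   ]
```

View pics/s1.png

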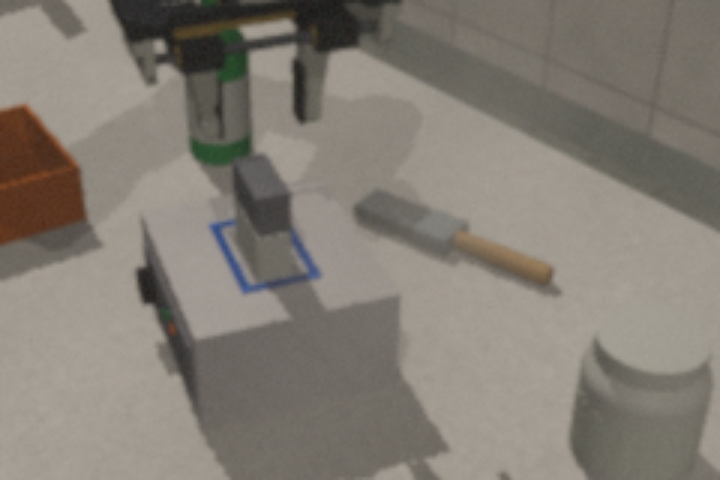

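```bash
python3 -m crank '[[[0.07,-0.03,0,0],[0.07,-0.03,0.8,0],[0.07,-0.03,1.6,0],[0.07,-0.03,2.4,0],[0.07,-0.03,3.2,0],[0.07,-0.03,3.2,0],[0.07,-0.03,3.2,0]]]' 0; python3 -m crank '[[[0,0,0,0],[0,0,0,0],[0,0,0,0],[0,0,0,0],[0,0,0,0],[0,0,0,0]]]' 1 15;python3 -m crank '[[[0,0,-0.1,0],[0,0,-0.3,0],[0,0,-0.6,0],[0,0,-0.6,0]]]'
```

```text
t: 7.32
eef_pos: [0.5319, -0.0029, 0.1221]
ee_rot: [-3.141, -0.0, -1.912]
force: [0.4, 0.6, 0.1]
width: 0.0876
gripper_force: 0.0
t: 8.07
eef_pos: [0.5314, -0.0029, 0.1215]
ee_rot: [3.142, -0.0, -1.912]
force: [-0.7, 1.0, -0.8]
width: 0.0331
gripper_force: 0.0
t: 8.57
eef_pos: [0.5309, -0.0029, 0.1371]
ee_rot: [3.141, -0.0, -1.912]
force: [-4.4, 1.8, 1.7]
width: 0.0281
gripper_force: 15.0
```

```bash
python3 -m crank '[[[0,0,-0.5,0],[0,0,-1.5,0],[0,0,-2.5,0],[0,0,-3.0,0],[0,0,-3.0,0]]]'
python3 - <<'E'
from h import *
for c in("top","side"):
    p,d=arm.grab_frame(c)
    for r in arm.trace("spent_mid",c)[:1]:
        print(c,r["score"],r["extent"],np.percentile(pts(c,d,r["mask"]),[2,50,98],axis=0).round(3))
cv2.imwrite("pics/s2.png",cv2.resize(p[80:280,180:460,::-1],(784,560)))
print(arm.get_state()['force'])
go(.4376,.3373,.205,-98.2)
E
```

```text
t: 9.2
eef_pos: [0.5322, -0.0027, 0.2126]
ee_rot: [-3.139, 0.002, -1.912]
force: [-0.9, -1.8, -0.9]
width: 0.0278
gripper_force: 15.0
top 0.15 [425.1, 259.3, 43.9, 24.9] [[ 0.402 -0.328  0.011]
 [ 0.428 -0.294  0.108]
 [ 0.45  -0.269  0.117]]
side 0.71 [295.7, 132.3, 21.2, 65.6] [[ 0.507 -0.038  0.138]
 [ 0.519 -0.028  0.201]
 [ 0.543  0.024  0.248]]
[ 0.22673045 -1.09419012 -0.7144793 ]
rows [-11.578   8.073   0.222  -2.27 ]
```

View pics/s2.png

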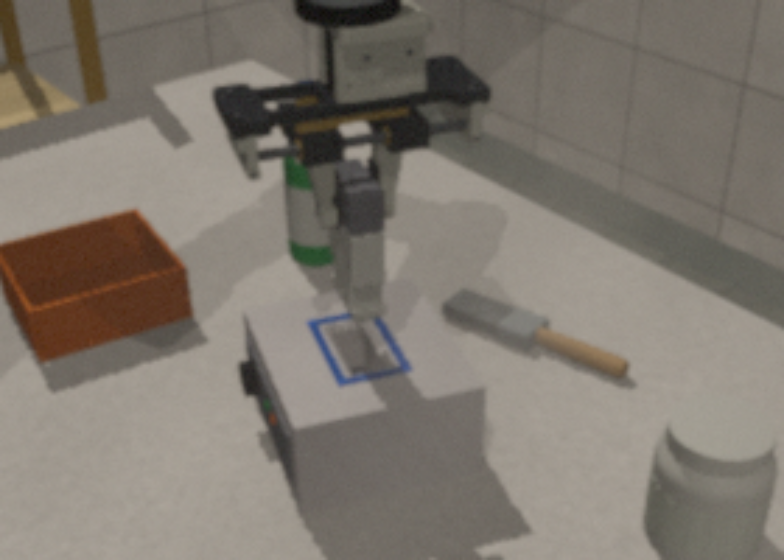

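```bash
python3 -m crank '[[[-2,1.4,0,0],[-4,2.8,0,0],[-6,4.2,0,-0.5],[-8,5.6,0,-1],[-9.8,6.85,0,-1.7],[-11,7.67,0,-2.2],[-11.58,8.07,0,-2.27],[-11.58,8.07,0,-2.27],[-11.58,8.07,0,-2.27]]]'; python3 -c "
from h import *
go(.4376,.3373,.0875,-98.2)"
```

```text
t: 10.52
eef_pos: [0.4382, 0.3365, 0.2112]
ee_rot: [3.141, -0.001, -1.715]
force: [-0.6, -0.6, -1.1]
width: 0.0277
gripper_force: 15.0
rows [-0.028  0.028  4.947 -0.009]
```

```bash
python3 -m crank '[[[0,0,1,0],[0,0,2,0],[0,0,3,0],[0,0,4,0],[0,0,4.5,0],[0,0,4.7,0],[0,0,4.85,0],[0,0,4.9,0]]]'; python3 -c "
from h import *
print(arm.get_state()['force'])"
```

```text
t: 11.52
eef_pos: [0.4384, 0.3377, 0.0895]
ee_rot: [-3.141, 0.001, -1.714]
force: [0.4, -0.4, -0.5]
width: 0.0282
gripper_force: 15.0
[ 0.42638129 -0.42346009 -0.51038089]
```

```bash
python3 -m crank '[[[0,0,0.08,0],[0,0,0.14,0]]]'; python3 -m crank '[[[0,0,0.08,0],[0,0,0.08,0]]]'
```

```text
t: 11.78
eef_pos: [0.4382, 0.3376, 0.0857]
ee_rot: [-3.141, 0.0, -1.714]
force: [0.5, 0.5, -1.1]
width: 0.0283
gripper_force: 15.0
t: 12.02
eef_pos: [0.4381, 0.3374, 0.0834]
ee_rot: [3.141, -0.0, -1.714]
force: [1.1, -0.4, -1.8]
width: 0.0277
gripper_force: 15.0
```

```bash
python3 -m crank '[[[0,0,0.08,0],[0,0,0.08,0]]]'; python3 -m crank '[[[0,0,0.06,0],[0,0,0.06,0]]]'
```

```text
t: 12.28
eef_pos: [0.4384, 0.3377, 0.0822]
ee_rot: [-3.141, 0.0, -1.713]
force: [-1.8, -0.1, 5.1]
width: 0.0283
gripper_force: 15.0
t: 12.52
eef_pos: [0.4386, 0.3379, 0.0821]
ee_rot: [-3.14, 0.001, -1.713]
force: [-5.3, -3.8, 17.4]
width: 0.0281
gripper_force: 15.0
```

```bash
python3 -m crank '[[[0,0,-0.08,0],[0,0,-0.08,0],[0,0,-0.08,0],[0,0,-0.08,0],[0,0,-0.08,0],[0,0,-0.08,0]]]' 0; python3 -m crank '[[[0,0,-0.5,0],[0,0,-1.5,0],[0,0,-2.5,0],[0,0,-4,0],[0,0,-5.2,0],[0,0,-5.2,0]]]'
python3 - <<'E'
from h import *
for c in("side","top"):
    p,d=arm.grab_frame(c)
    for r in arm.trace("spent_mid",c)[:1]:
        print(c,r["score"],r["extent"],np.percentile(pts(c,d,r["mask"]),[2,50,98],axis=0).round(3))
    if c=="side": cv2.imwrite("pics/s3.png",cv2.resize(p[80:280,100:380,::-1],(784,560)))
    else:
        r=arm.trace("fresh_mid",c)[0];P=pts(c,d,cv2.dilate(r["mask"].astype(np.uint8),np.ones((7,7)))>0);P=P[(P[:,2]>.109)&(P[:,2]<.122)]
        print(cv2.minAreaRect((P[:,:2]*1000).astype(np.float32)),len(P))
go(.425,-.302,.21,-63)
E
```

```text
t: 13.28
eef_pos: [0.4381, 0.3374, 0.082]
ee_rot: [3.142, -0.0, -1.714]
force: [0.4, 0.2, -1.0]
width: 0.0822
gripper_force: 0.0
t: 14.02
eef_pos: [0.4392, 0.3386, 0.2158]
ee_rot: [-3.139, 0.005, -1.713]
force: [0.1, -0.1, 0.1]
width: 0.0877
gripper_force: 0.0
side 0.77 [201.2, 145.8, 16.4, 42.2] [[0.419 0.302 0.028]
 [0.428 0.309 0.086]
 [0.447 0.365 0.119]]
top 0.72 [129.9, 249.2, 47.1, 21.7] [[0.424 0.304 0.014]
 [0.443 0.326 0.118]
 [0.457 0.365 0.123]]
((425.39056396484375, -302.0616149902344), (28.59202766418457, 63.98701095581055), 27.55510139465332) 422
rows [25.371 -3.137  0.053 -7.04 ]
```

View pics/s3.png

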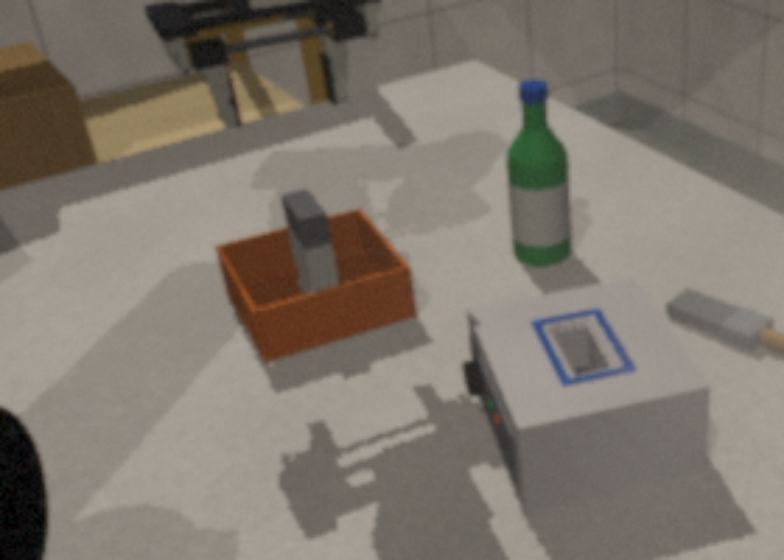

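```bash
python3 -m crank '[[[25.37,-3.14,0.05,-7.04],[25.37,-3.14,0.05,-7.04],[25.37,-3.14,0.05,-7.04],[25.37,-3.14,0.05,-7.04],[25.37,-3.14,0.05,-7.04],[25.37,-3.14,0.05,-7.04],[25.37,-3.14,0.05,-7.04],[25.37,-3.14,0.05,-7.04],[25.37,-3.14,0.05,-7.04],[25.37,-3.14,0.05,-7.04],[25.37,-3.14,0.05,-7.04],[25.37,-3.14,0.05,-7.04]]]' 0; python3 -m crank '[[[0,0,0.05,0],[0,0,0.05,0]]]'; python3 -c "
from h import *
go(.4252,-.302,.08,-62.7)"
```

```text
t: 15.78
eef_pos: [0.4247, -0.3022, 0.2097]
ee_rot: [3.14, 0.002, -1.102]
force: [-0.2, -0.2, -0.4]
width: 0.0875
gripper_force: 0.0
t: 16.02
eef_pos: [0.4256, -0.3003, 0.2096]
ee_rot: [-3.142, 0.0, -1.098]
force: [1.0, 0.3, 0.7]
width: 0.0875
gripper_force: 0.0
rows [ 0.052  0.047  5.183 -0.038]
```

```bash
python3 -m crank '[[[0.05,0.05,1.2,0],[0.05,0.05,2.4,0],[0.05,0.05,3.6,0],[0.05,0.05,4.5,0],[0.05,0.05,5.1,0],[0.05,0.05,5.1,0]]]' 0;  python3 -m crank '[[[0,0,0,0],[0,0,0,0],[0,0,0,0],[0,0,0,0],[0,0,0,0],[0,0,0,0],[0,0,0,0],[0,0,0,0],[0,0,0,0]]]' 1 20;python3 -m crank '[[[0,0,-0.5,0],[0,0,-1.5,0],[0,0,-3,0],[0,0,-4.2,0],[0,0,-4.6,0],[0,0,-4.6,0]]]'
python3 - <<'E'
from h import *
for c in("side","top"):
    p,d=arm.grab_frame(c)
    for r in arm.trace("fresh_mid",c)[:1]:
        P=pts(c,d,r["mask"]);print(c,r["score"],r["extent"],np.percentile(P,[2,50,98],axis=0).round(3))
    if c=="side": cv2.imwrite("pics/s4.png",cv2.resize(p[150:350,240:520,::-1],(784,560)))
go(.5312,-.003,.2,-109.55)
E
```

```text
t: 16.77
eef_pos: [0.4247, -0.3025, 0.0815]
ee_rot: [3.14, 0.001, -1.098]
force: [0.5, -0.2, -0.0]
width: 0.0876
gripper_force: 0.0
t: 17.9
eef_pos: [0.4249, -0.3032, 0.082]
ee_rot: [3.142, 0.0, -1.099]
force: [-0.6, -1.9, 0.3]
width: 0.0276
gripper_force: 19.9
t: 18.65
eef_pos: [0.4249, -0.303, 0.1972]
ee_rot: [-3.141, -0.0, -1.1]
force: [0.0, -0.4, -4.3]
width: 0.0278
gripper_force: 19.9
rows [-8.746 -9.259 -0.172  9.309]
```

View pics/s4.png

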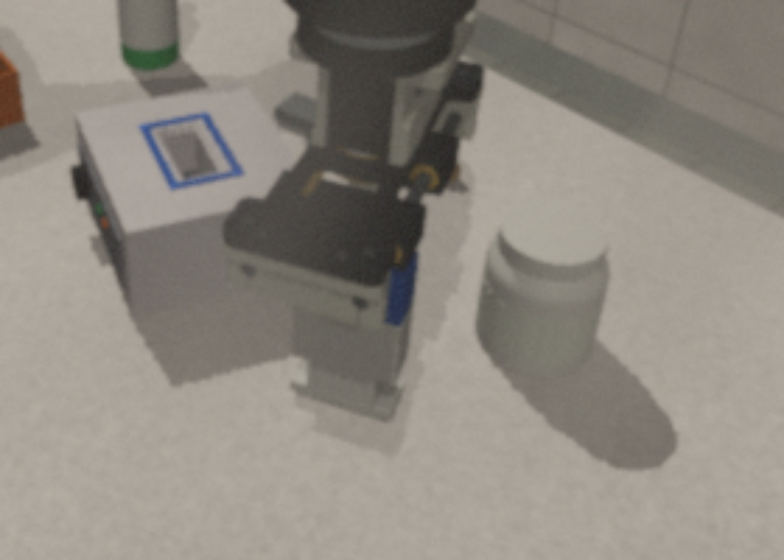

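```bash
python3 -m crank '[[[-1.4,-1.5,-0.17,1.5],[-2.8,-3,-0.17,3],[-4.2,-4.5,-0.17,4.5],[-5.6,-6,-0.17,6],[-7,-7.4,-0.17,7.5],[-8,-8.5,-0.17,8.7],[-8.75,-9.26,-0.17,9.3],[-8.75,-9.26,-0.17,9.3],[-8.75,-9.26,-0.17,9.3],[-8.75,-9.26,-0.17,9.3]]]'
python3 - <<'E'
from h import *
for c in("side","top"):
    p,d=arm.grab_frame(c)
    for r in arm.trace("fresh_mid",c)[:1]:
        P=pts(c,d,r["mask"]);print(c,r["score"],r["extent"],np.percentile(P,[2,50,98],axis=0).round(3))
    if c=="side": cv2.imwrite("pics/s5.png",cv2.resize(p[100:300,200:480,::-1],(784,560)))
print(arm.get_state()['force'])
go(.5312,-.003,.175,-109.55)
E
```

```text
t: 20.1
eef_pos: [0.5315, -0.0039, 0.201]
ee_rot: [3.141, -0.0, -1.911]
force: [0.1, 0.6, -1.4]
width: 0.0279
gripper_force: 20.0
side 0.9 [297.8, 141.3, 23.3, 57.9] [[ 0.507 -0.038  0.118]
 [ 0.519 -0.029  0.185]
 [ 0.546  0.024  0.234]]
top 0.28 [410.7, 143.0, 50.8, 44.9] [[ 0.615 -0.313  0.001]
 [ 0.654 -0.266  0.108]
 [ 0.701 -0.234  0.112]]
[-0.57761922  0.70365475 -2.87181177]
rows [-0.019  0.029  1.056  0.004]
```

View pics/s5.png

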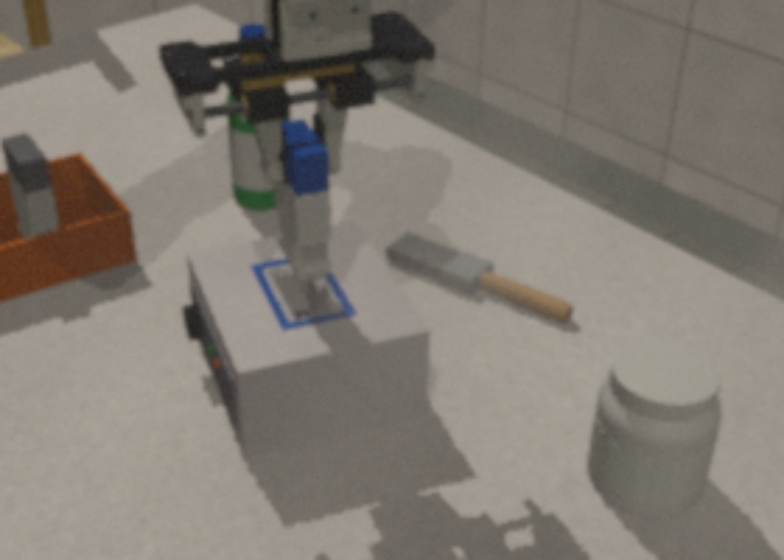

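```bash
python3 -m crank '[[[0,0,0.5,0],[0,0,0.9,0],[0,0,1.1,0],[0,0,1.2,0]]]' 1 12; python3 -m crank '[[[0,0,0.1,0],[0,0,0.2,0],[0,0,0.3,0]]]'
```

```text
t: 20.8
eef_pos: [0.5317, -0.0032, 0.1707]
ee_rot: [3.141, -0.001, -1.911]
force: [-0.1, 0.1, -3.4]
width: 0.028
gripper_force: 12.0
t: 21.18
eef_pos: [0.5324, -0.0038, 0.1664]
ee_rot: [-3.139, -0.0, -1.91]
force: [-7.1, -1.1, 18.9]
width: 0.0282
gripper_force: 12.1
```

```bash
python3 -m crank '[[[0,0,0.1,0],[0,0,0.2,0],[0,0,0.3,0]]]'
```

```text
t: 21.55
eef_pos: [0.5324, -0.0033, 0.1592]
ee_rot: [-3.139, 0.001, -1.91]
force: [-7.7, 1.4, 20.1]
width: 0.0282
gripper_force: 12.0
```

```bash
python3 -m crank '[[[0,0,-0.1,0],[0,0,-0.4,0],[0,0,-0.8,0],[0,0,-0.8,0],[0,0,-0.8,0]]]' 1 12
python3 - <<'E'
from h import *
c="side"
p,d=arm.grab_frame(c)
for r in arm.trace("fresh_mid",c)[:1]:
    P=pts(c,d,r["mask"]);print(c,r["score"],r["extent"],np.percentile(P,[2,50,98],axis=0).round(3))
cv2.imwrite("pics/s6.png",cv2.resize(p[130:250,240:400,::-1],(800,600),interpolation=cv2.INTER_CUBIC))
E
```

```text
t: 22.18
eef_pos: [0.5318, -0.0032, 0.1762]
ee_rot: [3.141, 0.0, -1.911]
force: [0.1, -0.5, -2.5]
width: 0.028
gripper_force: 12.0
side 0.84 [300.5, 150.1, 20.0, 53.4] [[ 0.507 -0.039  0.108]
 [ 0.519 -0.03   0.169]
 [ 0.54   0.016  0.217]]
```

View pics/s6.png

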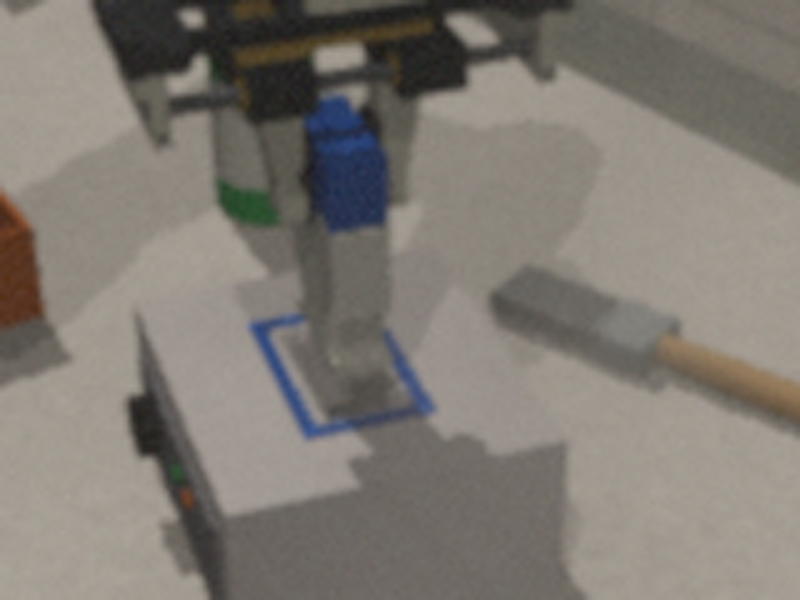

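Run:
```python
from h import *
a=np.radians(-19.55);X=np.array([np.cos(a),np.sin(a)]);Y=np.array([-np.sin(a),np.cos(a)]);o=np.array([.531,-.003])
def rep(P,lo,hi,lab):
    P=P[(P[:,2]>lo)&(P[:,2]<hi)];x=(P[:,:2]-o)@X*1000;y=(P[:,:2]-o)@Y*1000
    fx=(abs(y)<24)&(x<-5);fy=(abs(x)<9)&(y<-22)
    print(lab,len(P),"x-face",np.median(x[fx]).round(2),fx.sum(),"y-face",np.median(y[fy]).round(2),fy.sum(),
      "slopes x(z),y(z)",[np.polyfit(P[m,2]*1000,v[m],1)[0].round(3) if m.sum()>5 else None for m,v in((fx,x),(fy,y))],
      "x(y)",np.polyfit(y[fx],x[fx],1)[0].round(3) if fx.sum()>5 else None)
d0=np.load("sided.npy");m0=np.load("side_spent_mid.npy");rep(pts("side",d0,m0),.1,.14,"spent0")
for k in range(2):
    p,d=arm.grab_frame("side");m=arm.trace("fresh_mid","side")[0]["mask"];P=pts("side",d,m)
    rep(P,.12,.212,"fresh all");rep(P,.12,.155,"low");rep(P,.17,.212,"high")
go(.5312,-.003,.175,-109.55)
```

```text
spent0 267 x-face -16.16 77 y-face -32.48 109 slopes x(z),y(z) [np.float64(0.008), np.float64(-0.003)] x(y) -0.001
fresh all 550 x-face -14.2 137 y-face -33.1 245 slopes x(z),y(z) [np.float64(-0.022), np.float64(-0.045)] x(y) -0.04
low 197 x-face -14.21 76 y-face -32.79 70 slopes x(z),y(z) [np.float64(-0.093), np.float64(-0.355)] x(y) -0.07
high 252 x-face -14.19 33 y-face -33.26 131 slopes x(z),y(z) [np.float64(0.015), np.float64(-0.002)] x(y) -0.034
fresh all 559 x-face -14.2 133 y-face -33.03 252 slopes x(z),y(z) [np.float64(-0.013), np.float64(-0.052)] x(y) -0.035
low 198 x-face -14.2 75 y-face -32.98 75 slopes x(z),y(z) [np.float64(-0.059), np.float64(-0.381)] x(y) -0.059
high 257 x-face -14.22 34 y-face -32.99 130 slopes x(z),y(z) [np.float64(0.008), np.float64(-0.004)] x(y) -0.01
rows [-0.001  0.023  0.043  0.012]
```

```bash
python3 -m crank '[[[-0.02,0.08,0,0],[-0.02,0.08,0.2,0],[-0.02,0.08,0.4,0],[-0.02,0.08,0.5,0],[-0.02,0.08,0.6,0]]]' 1 11; python3 -m crank '[[[0,0,0.08,0],[0,0,0.16,0]]]'
```

```text
t: 23.1
eef_pos: [0.5301, -0.0021, 0.161]
ee_rot: [3.141, -0.0, -1.911]
force: [0.3, 0.7, -3.2]
width: 0.0276
gripper_force: 11.0
t: 23.35
eef_pos: [0.5302, -0.0021, 0.1572]
ee_rot: [-3.142, 0.0, -1.911]
force: [0.2, -0.7, -2.6]
width: 0.0279
gripper_force: 11.0
```

```bash
python3 -m crank '[[[0,0,0.08,0],[0,0,0.16,0],[0,0,0.24,0]]]'
```

```text
t: 23.72
eef_pos: [0.5301, -0.002, 0.1512]
ee_rot: [-3.142, 0.0, -1.911]
force: [0.2, -0.1, -1.4]
width: 0.0279
gripper_force: 11.0
```

Entering freely (12 mm below the mouth). Continue.

```bash
python3 -m crank '[[[0,0,0.15,0],[0,0,0.3,0],[0,0,0.45,0],[0,0,0.55,0]]]'
```

```text
t: 24.22
eef_pos: [0.53, -0.0021, 0.1372]
ee_rot: [3.141, -0.0, -1.911]
force: [-1.1, -0.6, -2.7]
width: 0.028
gripper_force: 11.0
```

```bash
python3 -m crank '[[[0,0,0.12,0],[0,0,0.24,0],[0,0,0.36,0],[0,0,0.44,0]]]'
```

```text
t: 24.72
eef_pos: [0.5301, -0.0021, 0.1264]
ee_rot: [3.141, -0.0, -1.911]
force: [0.1, -0.4, -2.2]
width: 0.0281
gripper_force: 11.0
```

```bash
python3 -m crank '[[[0,0,0.08,0],[0,0,0.16,0],[0,0,0.16,0]]]'
```

```text
t: 25.1
eef_pos: [0.53, -0.0021, 0.1224]
ee_rot: [3.141, -0.0, -1.911]
force: [-0.1, 0.9, -2.1]
width: 0.0281
gripper_force: 11.0
```

```bash
python3 -m crank '[[[0,0,0.08,0],[0,0,0.08,0],[0,0,0.08,0],[0,0,0.08,0],[0,0,0.08,0],[0,0,0.08,0]]]' 0; python3 -m crank '[[[0,0,-0.8,0],[0,0,-1.6,0],[0,0,-2.4,0],[0,0,-2.4,0]]]' 0; python3 -m crank '[[[0,0,0,0],[0,0,0,0],[0,0,0,0],[0,0,0,0],[0,0,0,0],[0,0,0,0],[0,0,0,0],[0,0,0,0],[0,0,0,0]]]' 1 20;python3 - <<'E'
from h import *
p,d=arm.grab_frame("side")
r=arm.trace("fresh_mid","side")[0];P=pts("side",d,r["mask"]);print(r["score"],np.percentile(P,[2,50,98],axis=0).round(3))
go(.531,-.003,.162,-109.55)
E
```

```text
t: 25.85
eef_pos: [0.5301, -0.002, 0.1206]
ee_rot: [-3.142, -0.0, -1.911]
force: [0.3, -0.4, 0.6]
width: 0.0826
gripper_force: 0.0
t: 26.35
eef_pos: [0.5311, -0.0018, 0.1821]
ee_rot: [-3.139, 0.002, -1.911]
force: [-0.4, 0.6, 0.2]
width: 0.0874
gripper_force: 0.0
t: 27.48
eef_pos: [0.5301, -0.002, 0.1806]
ee_rot: [-3.142, 0.0, -1.911]
force: [-0.0, -0.0, -0.1]
width: 0.0037
gripper_force: 0.0
0.63 [[ 0.505 -0.038  0.083]
 [ 0.519 -0.026  0.133]
 [ 0.542  0.028  0.16 ]]
rows [ 0.025 -0.046  0.743  0.012]
```

```bash
python3 -m crank '[[[0.02,-0.03,0.3,0],[0.02,-0.03,0.6,0],[0.02,-0.03,0.7,0],[0.02,-0.03,0.7,0]]]'; python3 -m crank '[[[0,0,0.07,0],[0,0,0.14,0],[0,0,0.21,0],[0,0,0.28,0],[0,0,0.35,0],[0,0,0.42,0]]]'
```

```text
t: 28.08
eef_pos: [0.5305, -0.0028, 0.1627]
ee_rot: [3.141, -0.001, -1.911]
force: [0.1, -0.3, 0.4]
width: 0.0002
gripper_force: 0.0
t: 28.82
eef_pos: [0.5309, -0.0027, 0.1526]
ee_rot: [-3.141, 0.0, -1.911]
force: [0.1, 0.2, 3.7]
width: 0.0008
gripper_force: 1.9
```

```bash
python3 -m crank '[[[0,0,0.07,0],[0,0,0.14,0],[0,0,0.21,0],[0,0,0.28,0],[0,0,0.35,0],[0,0,0.42,0]]]'
```

```text
t: 29.58
eef_pos: [0.5309, -0.0027, 0.1422]
ee_rot: [-3.141, 0.0, -1.911]
force: [-0.1, -0.5, 6.4]
width: 0.0004
gripper_force: 3.1
```

```bash
python3 -m crank '[[[0,0,0.07,0],[0,0,0.14,0],[0,0,0.21,0],[0,0,0.28,0],[0,0,0.34,0]]]'; python3 -m crank '[[[0,0,0.04,0],[0,0,0.08,0]]]'
```

```text
t: 30.2
eef_pos: [0.531, -0.0027, 0.1338]
ee_rot: [-3.141, 0.0, -1.911]
force: [-0.8, 0.1, 6.9]
width: 0.0002
gripper_force: 3.3
t: 30.45
eef_pos: [0.531, -0.0027, 0.1318]
ee_rot: [-3.141, 0.0, -1.911]
force: [0.8, 0.5, 6.4]
width: 0.0005
gripper_force: 3.4
```

```bash
python3 -m crank '[[[0,0,0.04,0],[0,0,0.06,0]]]'; python3 -m crank '[[[0,0,0.03,0]]]';python3 -m crank '[[[0,0,0.02,0]]]'
```

```text
t: 30.7
eef_pos: [0.531, -0.0027, 0.1303]
ee_rot: [-3.141, 0.0, -1.911]
force: [-0.8, -0.3, 7.5]
width: 0.0007
gripper_force: 3.4
t: 30.82
eef_pos: [0.531, -0.0028, 0.1297]
ee_rot: [-3.141, 0.0, -1.911]
force: [-0.3, 0.5, 8.8]
width: 0.0004
gripper_force: 4.1
t: 30.95
eef_pos: [0.5312, -0.0027, 0.1294]
ee_rot: [-3.14, 0.0, -1.911]
force: [-1.7, 0.2, 9.2]
width: 0.0004
gripper_force: 5.1
```

```bash
python3 -m crank '[[[0,0,0.02,0]]]'; python3 -m crank '[[[0,0,0.02,0]]]'; python3 -m crank '[[[0,0,0.02,0]]]'
```

```text
t: 31.08
eef_pos: [0.5315, -0.0027, 0.1293]
ee_rot: [-3.14, 0.0, -1.91]
force: [-0.9, 0.1, 11.1]
width: 0.0002
gripper_force: 6.2
t: 31.2
eef_pos: [0.5317, -0.0028, 0.1291]
ee_rot: [-3.139, 0.001, -1.91]
force: [-1.2, 0.1, 15.2]
width: 0.0002
gripper_force: 7.5
t: 31.32
eef_pos: [0.5318, -0.0028, 0.129]
ee_rot: [-3.139, 0.001, -1.91]
force: [-3.5, 0.5, 17.9]
width: 0.0005
gripper_force: 8.9
```

End stop felt; let go and check.

```bash
python3 -m crank '[[[0,0,-0.4,0],[0,0,-1.0,0],[0,0,-2.0,0],[0,0,-4,0],[0,0,-4,0],[0,0,-4,0],[0,0,-4,0],[0,0,-4,0]]]'
python3 - <<'E'
from h import *
for c in("side","top"):
    p,d=arm.grab_frame(c)
    for n in("fresh_mid","spent_mid"):
        for r in arm.trace(n,c)[:1]:
            P=pts(c,d,r["mask"]);print(c,n,r["score"],np.percentile(P,[2,50,98],axis=0).round(3))
    if c=="side": cv2.imwrite("pics/s7.png",cv2.resize(p[100:300,160:480,::-1],(800,500)))
E
```

```text
t: 32.33
eef_pos: [0.5302, -0.0029, 0.2264]
ee_rot: [3.14, -0.001, -1.911]
force: [-0.5, 0.2, 0.1]
width: 0.0005
gripper_force: 0.0
side fresh_mid 0.71 [[ 0.506 -0.037  0.086]
 [ 0.52  -0.024  0.126]
 [ 0.542  0.027  0.144]]
side spent_mid 0.66 [[0.419 0.301 0.009]
 [0.429 0.309 0.083]
 [0.449 0.402 0.119]]
top fresh_mid 0.73 [[ 0.71  -0.094  0.007]
 [ 0.741  0.017  0.018]
 [ 0.767  0.088  0.022]]
```

View pics/s7.png

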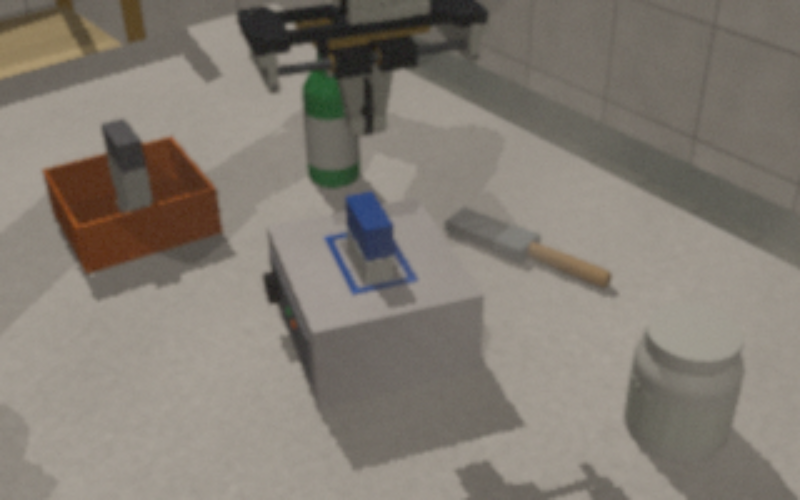

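The blue cartridge is held down in the slot, around (370, 230), with its top at 0.144 m. The grey one stands in the crate, the bystanders are untouched and the gripper is clear.

```bash
python3 -c "
from station import arm
print(arm.job_done())"
```

```text
the job is handed in; nothing more can be done
None
```

The cartridge change is done and handed in at about 32 s: the empty grey cartridge stands in the crate, the full blue one is held down by the catch, and the bottle, tub and brush look undisturbed. The first insertion was about 2 mm off and caught on the slot edge at a measured 20 N before I re-aligned it.

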